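# Tip the pill tube into its rest tray and shut the cabinet door over it

### The job

The purple pill tube is standing on end in its blue rest tray, in the way of the medicine cabinet's swing door. While the door is still wide open, tip the tube over by pushing on it so that it lies lengthwise flat in the tray, then push the door fully shut over it. Do not lift or carry the tube or drag it along upright, and leave everything else on the table where it is.

Things in the scene. Friction and masses are not known exactly. Their poses are not given: they have to be found in the camera images.
- tube_center (a point): Centre (on the axis, half-way up) of the loose purple pill tube with white lid: 105 mm tall, body 36 mm and lid 38 mm in diameter, about 70 g. Its z axis points to the lid. It starts upright on the tray's floor, near the tray's +y end. Pushed near the lid it tips rather than slides, and falls by itself once it leans over about 20 degrees. Lying, it is 38 mm high.
- tray: Blue rest tray, fixed in front of the cabinet in the sweep of the door: a shallow trough 64 mm (its x) by 210 mm (its y), walls 4 mm thick and 14 mm high, floor 4 mm thick. Origin at the centre of its underside on the table; z up. The tube stands near the +y end, so only tipped towards the tray's -y does it land in the tray.
- cabinet: White plastic medicine cabinet, fixed: 130 mm deep (its x), 250 mm wide (its y), 240 mm high, on a 60 mm grey plinth that is set back. Origin at the centre of its underside on the table; its front is the plane x = -65 mm of its own frame and looks to its -x; z up.
- door (a joint): Swing door: 0 is shut, 1.25 to 1.5 rad (sticking out) at the start, at most 1.75. Flat white panel with a green cross outside, no handle, 10 mm thick, 248 mm wide, from 62 to 238 mm above the table: it passes over a lying tube, not a standing one. Hinge friction about 0.06 N m; it stays where it is left. Push on the outer face to shut it.
- door_hinge (a point): Point on the door's vertical hinge line, 150 mm above the table, at x = -65, y = -125 mm of the cabinet's frame; axes as the cabinet's. At joint value q the panel runs from here towards (-sin q, cos q) in that frame; its outer face is 10 mm off the hinge line and looks to (-cos q, -sin q).
- door_edge (a point): Point on the outer face of the door at its free edge, half-way up (150 mm above the table).
- thermometer: Grey infrared thermometer, pistol-shaped, lying on its side, 130 by 132 by 42 mm. Bystander. Origin on its underside below the middle of the barrel.
- mug: White ceramic mug, 80 mm in diameter, 95 mm high, with a handle. Bystander. Origin at the centre of its underside.
- depressor: Stainless steel tongue depressor, a flat bar 160 by 20 by 4 mm. Bystander. Origin at the centre of its underside.
- pilljar: White pill jar with a blue cap, 60 mm in diameter, 75 mm high. Bystander. Origin at the centre of its underside.
- syrup: Amber medicine bottle, 56 mm in diameter, 140 mm high. Bystander. Origin at the centre of its underside.
- bowl: Steel bowl, 130 mm in diameter, 45 mm high. Bystander. Origin at the centre of its underside.
Things that resemble listed ones, but are neither listed nor needed, are in the scene too. There is more than one size of the tray; the job needs the largest.

How it is judged:
By the outcome, as a careful person would: the job done as asked, in the order asked, and still so for the second after the job is handed in, with the robot touching nothing.
It also fails if it takes over 51 s, if anything falls off the work surface, if the arm or the gripper's body presses on something with over 40 N, if the wrist force passes 120 N, or if a joint passes its speed limit or range.

### The arm

A 7-joint arm with a two-finger parallel gripper is mounted at the origin on the work surface. World frame = base frame: x ahead of the robot, y to its left, z up, the work surface at z = 0. Lengths are in m, angles in rad, forces in N, time in s.
With the tool pointing down it reaches from about 0.425 to 0.925 m from the base axis. Payload 6.8 kg.
Tool frame: the origin (TCP) lies on the mounting face of the last link; the fingertips stand 173 mm ahead of it and the grasp point (between the pads) lies 155 mm ahead of it; z points along the fingers, y is the line along which they close (so a half turn about z gives the same grasp; the last joint's range is limited). The gripper opens to 85 mm and grips with 20 to 120 N. Pads are 22 mm wide; open, the fingers measure 114 mm over their backs; the gripper's body (76 mm by 85 mm) begins 54 mm behind the grasp point. The pads swing forward as they close: fully open they stand 13 mm farther back than shut.
Start: joints at [-1.28, 0.477, 0.022, 1.555, -0.011, 1.109, -0.083], TCP at [0.262, 0.622, 0.405] pointing down, gripper open.
Joint ranges: [-2.96, 2.96], [-0.34, 2.1], [-1.41, 1.46], [0.24, 2.44], [-1.37, 4.51], [0.17, 1.92], [-2.96, 2.96]. Speed limits (rad/s): [2.39, 2.39, 3.14, 3.14, 3.14, 3.14, 3.14].

### API

Orientations are given as a rotation vector (axis times angle).
In Python, from bench import r gives the robot as it stands.
- The arm moves only by the tool arm_command, never from a script. Its argument "plan" is a list of rows, each an object of numbers: "claw": the closure, from 0 (fully open) to 1 (shut); "tx", "ty", "tz": the shift along the tool's x, y, z in m; "ax", "ay", "az": the turn, a rotation vector about the tool's x, y, z in degrees. A call has exactly 10 rows; each row shifts and turns the commanded pose from where the row before left it, along the tool's axes as they then stand; what a row does not reach is not made up. A row lasts 1/12 s, in which the tool goes at most 41.7 mm and 7.16 degrees, less where a joint would pass 70% of its speed; a pose out of reach is approached as far as the arm can. A call is refused whole if a number of a shift passes 0.0417 or a number of a turn 7.16, either way. A call with a gripper value outside its range is refused whole. The fingers move at their own pace and stop on an object; "squeeze" is the grip in N (left out, the last holds). Time passes only in rows, so rows that do not move let the fingers close, or fill a call up. It gives the time, the measured TCP pose, the force, the opening and the grip force at its end, in the units of the state.
- r.get_obs(): the state, without advancing time (a new reading comes with each control period).
- r.grab_frame(name): name is "scene" or "top" or "wrist"; returns the picture (480x640x3 uint8, red, green, blue); there is no depth.
- r.camera_model(name): a dict with "fx", "fy", "cx", "cy" (pixels), "position" and "orientation" of the camera in the world; the wrist camera has in their place "tool_from_camera" (4x4, takes a point from camera to tool coordinates, whose origin is the TCP and whose axes are the flange's). Camera axes: x right, y up, looking along -z (the intrinsics and any distortion apply to the point x, -y, -z); pixel columns grow to the right and rows downward; lengths in m; the calibration is good to about 2 mm. A picture is of the moment at which its call begins: read the wrist's pose just before it. camera_model takes no time and is no camera call.
- r.hand_in(): hands the job in; it is judged then, once.
Trained networks look in the newest picture that a camera, given by its name, has taken for a name from the list of things; names that differ only in an ending like _2 or _b are one class to them, and where a whole thing is asked for, a point or a joint stands for the part that bears it (a point fixed in the world has none). Each returns a list of dicts, best first, with "confidence" (0 to 1); they miss things now and then, are a little off and sometimes report something else, mostly with a low value. They report only what shows in the picture. A call takes as long as a camera call. They do not tell look-alikes from the thing itself.
- r.boxes_of(target, camera): "location" ([x, y, z] in m, in the coordinates of the camera as it stood for that picture, good to about 4 mm: the middle of the surface that is visible of it).
- r.tip_of(target, camera): "location" ([x, y, z] in m, in the coordinates of the camera as it stood for that picture, good to about 4 mm: a listed point, or the origin of a listed thing).
The state is a dict: "clock": time; "joints": joint angles; "qvel": joint speeds; "tau": joint torques, N m; "tcp_pos": TCP position; "orientation": TCP orientation; "contact_force": force on the tool from outside, world axes, zero at the start; "moment": the same for the moment, N m; "grip_width": finger opening in m; "gripper_force": force on a finger pad.
Only numpy, scipy, OpenCV 4.12 (cv2) and the standard library are available. Lean on these libraries where they do the work, as an engineer would, in place of code of your own. Each camera call takes 0.05 s, during which the arm holds its last target. There are 200 camera calls.

## Working session

There is one attempt and no reset: what is moved stays moved. The work goes in short steps, Python scripts to look and compute and a tool call to move; the robot and the scene stay as the last step left them, time stands still between calls to the robot, and variables do not carry over. Pictures are saved under pics/ and viewed, at most 10 in all, crops included, and the job is handed in when it is done.

Besides the shell and the picture viewer there is one more tool, called after "Emit:" as name([rows], argument=value, ...), one row to a line, values as JSON. arm_command: Moves the arm, as the interface text tells. Its arguments: {"type":"object","properties":{"plan":{"type":"array","items":{"type":"object","properties":{"claw":{"type":"number"},"tx":{"type":"number"},"ty":{"type":"number"},"tz":{"type":"number"},"ax":{"type":"number"},"ay":{"type":"number"},"az":{"type":"number"}}}},"squeeze":{"type":"number"}},"required":["plan"]}

```bash
mkdir -p pics
cat > h.py <<'E'
import numpy as np, cv2
from scipy.spatial.transform import Rotation as R
from bench import r
def w(cam,p):
    m=r.camera_model(cam)
    o=np.array(m["orientation"],float)
    Rm=R.from_rotvec(o).as_matrix() if o.size==3 else (o.reshape(3,3) if o.size==9 else R.from_quat(o).as_matrix())
    return Rm@np.array(p)+np.array(m["position"])
def find(t,cam,f="tip_of"):
    return [(round(d["confidence"],2),w(cam,d["location"]).round(3).tolist()) for d in getattr(r,f)(t,cam)]
E
python3 - <<'E'
from h import *
for c in("scene","top"):
    im=r.grab_frame(c); cv2.imwrite(f"pics/{c}0.png",im[:,:,::-1]); m=r.camera_model(c); print(c,m)
    for t in("tube_center","tray","cabinet","door_hinge","door_edge","thermometer","mug","syrup","bowl","pilljar"): print(t,find(t,c))
o=r.get_obs(); print(o["clock"],o["tcp_pos"],o["orientation"])
E
```

```text
scene {'fx': 459.3229576218103, 'fy': 459.3229576218103, 'cx': 316.28586413207086, 'cy': 235.3871123764526, 'position': array([0.95084757, 0.41222348, 0.75935309]), 'orientation': array([0.36229199, 0.79954461, 2.18271298])}
tube_center []
tray [(0.91, [0.451, 0.047, 0.001]), (0.88, [0.564, -0.121, -0.0]), (0.65, [0.34, -0.087, -0.001]), (0.62, [0.508, 0.026, 0.152])]
cabinet [(0.89, [0.565, -0.282, 0.001])]
door_hinge [(0.73, [0.438, -0.216, 0.149])]
door_edge [(0.55, [0.511, 0.028, 0.154])]
thermometer [(0.86, [0.599, 0.207, -0.005])]
mug [(0.56, [0.575, 0.392, -0.005])]
syrup [(0.84, [0.465, 0.364, -0.003])]
bowl [(0.77, [0.751, 0.114, 0.002]), (0.52, [0.601, 0.206, -0.003])]
pilljar [(0.91, [0.675, 0.346, -0.001]), (0.63, [0.751, 0.112, 0.002])]
top {'fx': 484.01352358446974, 'fy': 484.01352358446974, 'cx': 325.92634430306947, 'cy': 232.68660151341655, 'position': array([0.39991072, 0.05769732, 1.00817206]), 'orientation': array([ 0.10506064, -0.15612251, -1.55011106])}
tube_center [(0.72, [0.603, -0.11, 0.06]), (0.33, [0.464, 0.368, -0.001])]
tray [(0.92, [0.561, -0.123, -0.003]), (0.6, [0.333, -0.084, 0.003]), (0.44, [0.566, -0.28, -0.001])]
cabinet []
door_hinge [(0.82, [0.437, -0.215, 0.15])]
door_edge [(0.76, [0.502, 0.024, 0.15])]
thermometer [(0.69, [0.599, 0.213, 0.0])]
mug [(0.6, [0.576, 0.394, -0.004])]
syrup [(0.56, [0.465, 0.369, -0.002])]
bowl [(0.9, [0.751, 0.115, -0.001]), (0.6, [0.601, -0.11, 0.06]), (0.27, [0.561, -0.122, -0.002])]
pilljar [(0.73, [0.673, 0.346, 0.001])]
1.1 [0.26212382 0.62203938 0.40470319] [-6.22363807e-01 -3.07931631e+00 -3.19906031e-05]
```

View pics/scene0.png

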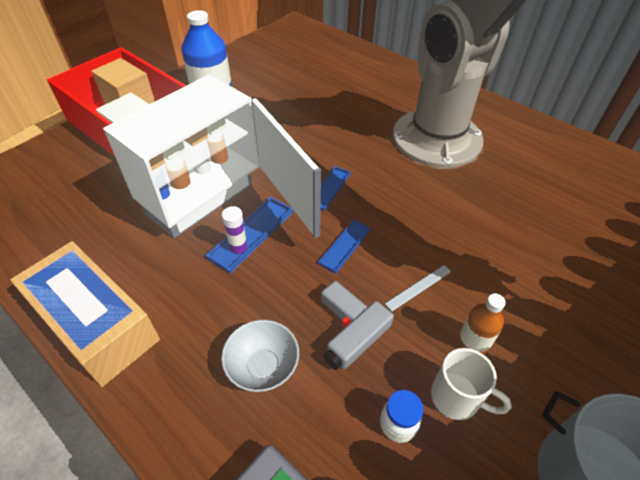

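View pics/top0.png

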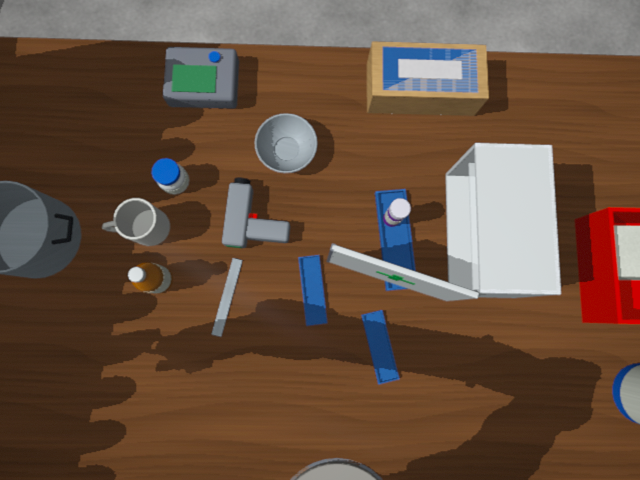

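The scene picture shows three blue trays:
- A at about (250,235), or (397,240) in top, at world (0.562,-0.122).
- B at (345,245), or (313,290) in top, at world (0.45,0.047).
- C at (335,188), or (381,347) in top, at world (0.335,-0.085).

A looks the longest. It holds the purple tube and lies in front of the cabinet, under the door. I'll confirm that in a crop and by measurement.

```bash
cat >> h.py <<'E'
def back(cam,uv,z):
    m=r.camera_model(cam); uv=np.atleast_2d(np.array(uv,float))
    d=np.c_[(uv[:,0]-m["cx"])/m["fx"],-(uv[:,1]-m["cy"])/m["fy"],-np.ones(len(uv))]
    d=d@R.from_rotvec(m["orientation"]).as_matrix().T; p=np.array(m["position"])
    return (p+d*((z-p[2])/d[:,2])[:,None])[:,:2]
E
python3 - <<'E'
from h import *
im=cv2.imread("pics/top0.png"); hsv=cv2.cvtColor(im,cv2.COLOR_BGR2HSV)
b=cv2.inRange(hsv,(100,120,60),(125,255,255))
n,l,s,c=cv2.connectedComponentsWithStats(b)
for i in range(1,n):
    if s[i,4]>200:
        ys,xs=np.where(l==i); p=back("top",np.c_[xs,ys],0.010)
        q=cv2.minAreaRect((p*1000).astype(np.float32)); print(s[i,:4],[np.round(v,1) for v in q])
print("box",back("top",[(370,112),(488,112),(370,98),(488,98)],0.0).round(3).tolist())
print("lid top",back("top",[(400,208)],0.109).round(3))
o=r.get_obs(); print(R.from_rotvec(o["orientation"]).as_matrix().round(3))
cv2.imwrite("pics/crop.png",cv2.resize(im[150:400,280:500],None,fx=2.4,fy=2.4,interpolation=cv2.INTER_CUBIC))
E
```

```text
[383  47  91  42] [array([ 944.7, -198. ]), array([ 98.6, 204.8]), np.float64(0.1)]
[151 158  29  27] [array([692.9, 367.1]), array([58.8, 56.5]), np.float64(48.8)]
[375 189  40  81] [array([ 577.6, -118.2]), array([172.4,  66. ]), np.float64(6.2)]
[299 255  28  71] [array([449.8,  52.2]), array([139.7,  42.7]), np.float64(7.8)]
[362 310  37  74] [array([337.9, -85.6]), array([139.5,  43.8]), np.float64(14.0)]
[613 363  27  59] [array([ 258.2, -583.4]), array([ 49.3, 115.4]), np.float64(79.4)]
box [[0.843, -0.068], [0.85, -0.332], [0.876, -0.068], [0.883, -0.334]]
lid top [[ 0.602 -0.112]]
[[-0.922  0.388 -0.   ]
 [ 0.388  0.922  0.   ]
 [ 0.     0.    -1.   ]]
```

View pics/crop.png

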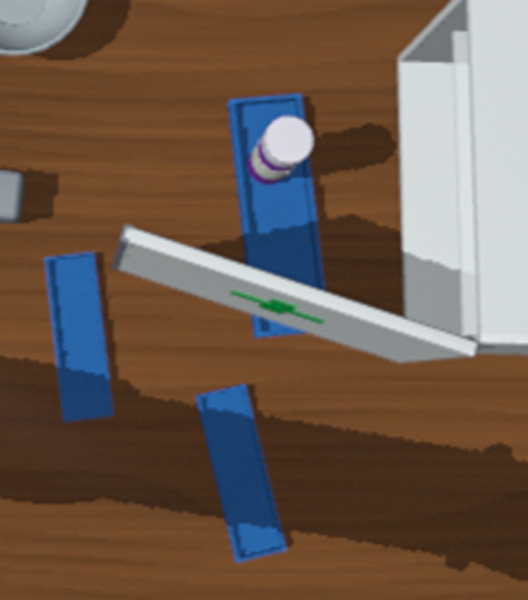

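The crop confirms tray A, at crop (275,215): it holds the tube and measures 66 mm wide, against about 43 x 140 mm for B and C. I get a tray axis of +6° from world x, the tube at (0.602,-0.111), and the door at q≈1.25. Next I move behind the tube on its +x side with the fingers shut.

Emit:
arm_command([
  {"claw": 1, "az": -5.8, "tz": -0.005},
  {"claw": 1, "az": -5.8, "tz": -0.005},
  {"claw": 1, "az": -5.8, "tz": -0.005},
  {"claw": 1, "az": -5.8, "tz": -0.005},
  {"claw": 1, "az": -5.8, "tz": -0.005},
  {"claw": 1, "tx": -0.014, "ty": -0.032},
  {"claw": 1, "tx": -0.014, "ty": -0.032},
  {"claw": 1, "tx": -0.014, "ty": -0.032},
  {"claw": 1, "tx": -0.014, "ty": -0.032},
  {"claw": 1, "tx": -0.014, "ty": -0.032},
])

```text
invalid input at $.plan[0]: expected keys claw, tx, ty, tz, ax, ay, az
```

Emit:
arm_command([
  {"claw": 1, "tx": -0.014, "ty": -0.032},
  {"claw": 1, "tx": -0.014, "ty": -0.032},
  {"claw": 1, "tx": -0.014, "ty": -0.032},
  {"claw": 1, "tx": -0.014, "ty": -0.032},
  {"claw": 1, "tx": -0.014, "ty": -0.032},
  {"claw": 1, "tx": -0.014, "ty": -0.032},
  {"claw": 1, "tx": -0.014, "ty": -0.032},
  {"claw": 1, "tx": -0.014, "ty": -0.032},
  {"claw": 1, "tx": -0.014, "ty": -0.032},
  {"claw": 1, "tx": -0.014, "ty": -0.032},
])

```text
invalid input at $.plan[0]: expected keys claw, tx, ty, tz, ax, ay, az
```

Emit:
arm_command([
  {"claw": 1, "tx": 0, "ty": 0, "tz": -0.005, "ax": 0, "ay": 0, "az": -5.8},
  {"claw": 1, "tx": 0, "ty": 0, "tz": -0.005, "ax": 0, "ay": 0, "az": -5.8},
  {"claw": 1, "tx": 0, "ty": 0, "tz": -0.005, "ax": 0, "ay": 0, "az": -5.8},
  {"claw": 1, "tx": 0, "ty": 0, "tz": -0.005, "ax": 0, "ay": 0, "az": -5.8},
  {"claw": 1, "tx": 0, "ty": 0, "tz": -0.005, "ax": 0, "ay": 0, "az": -5.8},
  {"claw": 1, "tx": -0.014, "ty": -0.032, "tz": 0, "ax": 0, "ay": 0, "az": 0},
  {"claw": 1, "tx": -0.014, "ty": -0.032, "tz": 0, "ax": 0, "ay": 0, "az": 0},
  {"claw": 1, "tx": -0.014, "ty": -0.032, "tz": 0, "ax": 0, "ay": 0, "az": 0},
  {"claw": 1, "tx": -0.014, "ty": -0.032, "tz": 0, "ax": 0, "ay": 0, "az": 0},
  {"claw": 1, "tx": -0.014, "ty": -0.032, "tz": 0, "ax": 0, "ay": 0, "az": 0},
])

```text
clock: 1.93
tcp_pos: [0.3495, 0.4689, 0.4298]
orientation: [-0.169, 3.137, 0.0]
contact_force: [1.2, 1.0, 0.5]
grip_width: -0.0
gripper_force: 0.0
```

Emit:
arm_command([
  {"claw": 1, "tx": -0.014, "ty": -0.032, "tz": 0, "ax": 0, "ay": 0, "az": 0},
  {"claw": 1, "tx": -0.014, "ty": -0.032, "tz": 0, "ax": 0, "ay": 0, "az": 0},
  {"claw": 1, "tx": -0.014, "ty": -0.032, "tz": 0, "ax": 0, "ay": 0, "az": 0},
  {"claw": 1, "tx": -0.014, "ty": -0.032, "tz": 0, "ax": 0, "ay": 0, "az": 0},
  {"claw": 1, "tx": -0.014, "ty": -0.032, "tz": 0, "ax": 0, "ay": 0, "az": 0},
  {"claw": 1, "tx": -0.014, "ty": -0.032, "tz": 0, "ax": 0, "ay": 0, "az": 0},
  {"claw": 1, "tx": -0.014, "ty": -0.032, "tz": 0, "ax": 0, "ay": 0, "az": 0},
  {"claw": 1, "tx": -0.014, "ty": -0.032, "tz": 0, "ax": 0, "ay": 0, "az": 0},
  {"claw": 1, "tx": -0.014, "ty": -0.032, "tz": 0, "ax": 0, "ay": 0, "az": 0},
  {"claw": 1, "tx": -0.014, "ty": -0.032, "tz": 0, "ax": 0, "ay": 0, "az": 0},
])

```text
clock: 2.77
tcp_pos: [0.5229, 0.1657, 0.43]
orientation: [-0.169, 3.137, 0.001]
contact_force: [1.4, 0.4, -0.0]
grip_width: -0.0001
gripper_force: 0.0
```

Emit:
arm_command([
  {"claw": 1, "tx": -0.0128, "ty": -0.0283, "tz": 0, "ax": 0, "ay": 0, "az": 0},
  {"claw": 1, "tx": -0.0128, "ty": -0.0283, "tz": 0, "ax": 0, "ay": 0, "az": 0},
  {"claw": 1, "tx": -0.0128, "ty": -0.0283, "tz": 0, "ax": 0, "ay": 0, "az": 0},
  {"claw": 1, "tx": -0.0128, "ty": -0.0283, "tz": 0, "ax": 0, "ay": 0, "az": 0},
  {"claw": 1, "tx": -0.0128, "ty": -0.0283, "tz": 0, "ax": 0, "ay": 0, "az": 0},
  {"claw": 1, "tx": -0.0128, "ty": -0.0283, "tz": 0, "ax": 0, "ay": 0, "az": 0},
  {"claw": 1, "tx": -0.0128, "ty": -0.0283, "tz": 0, "ax": 0, "ay": 0, "az": 0},
  {"claw": 1, "tx": -0.0128, "ty": -0.0283, "tz": 0, "ax": 0, "ay": 0, "az": 0},
  {"claw": 1, "tx": -0.0128, "ty": -0.0283, "tz": 0, "ax": 0, "ay": 0, "az": 0},
  {"claw": 1, "tx": -0.0128, "ty": -0.0283, "tz": 0, "ax": 0, "ay": 0, "az": 0},
])

```text
clock: 3.6
tcp_pos: [0.6805, -0.1017, 0.4298]
orientation: [-0.169, 3.137, 0.0]
contact_force: [0.2, 0.2, -0.0]
grip_width: 0.0002
gripper_force: 0.0
```

Emit:
arm_command([
  {"claw": 1, "tx": 0, "ty": 0, "tz": 0.017, "ax": 0, "ay": 0, "az": 0},
  {"claw": 1, "tx": 0, "ty": 0, "tz": 0.017, "ax": 0, "ay": 0, "az": 0},
  {"claw": 1, "tx": 0, "ty": 0, "tz": 0.017, "ax": 0, "ay": 0, "az": 0},
  {"claw": 1, "tx": 0, "ty": 0, "tz": 0.017, "ax": 0, "ay": 0, "az": 0},
  {"claw": 1, "tx": 0, "ty": 0, "tz": 0.017, "ax": 0, "ay": 0, "az": 0},
  {"claw": 1, "tx": 0, "ty": 0, "tz": 0.017, "ax": 0, "ay": 0, "az": 0},
  {"claw": 1, "tx": 0, "ty": 0, "tz": 0.017, "ax": 0, "ay": 0, "az": 0},
  {"claw": 1, "tx": 0, "ty": 0, "tz": 0.017, "ax": 0, "ay": 0, "az": 0},
  {"claw": 1, "tx": 0, "ty": 0, "tz": 0.017, "ax": 0, "ay": 0, "az": 0},
  {"claw": 1, "tx": 0, "ty": 0, "tz": 0.017, "ax": 0, "ay": 0, "az": 0},
])

```text
clock: 4.43
tcp_pos: [0.68, -0.1002, 0.2589]
orientation: [-0.169, 3.137, 0.0]
contact_force: [-0.5, -0.3, -0.3]
grip_width: -0.0001
gripper_force: 0.0
```

Run:
```python
from h import *
o=r.get_obs(); print(o["tcp_pos"],o["joints"])
im=r.grab_frame("scene"); print(find("tube_center","scene"))
w_=r.grab_frame("wrist")
a=im[130:330,80:400]; a=cv2.resize(a,None,fx=2,fy=2)
b=cv2.resize(w_,(400,300)); c=np.zeros((400,400,3),np.uint8); c[:300]=b
out=np.hstack([cv2.resize(a,(400,250)),b[:250]]); cv2.imwrite("pics/c1.png",out[:,:,::-1])
```

```text
[ 0.67995904 -0.10022762  0.25891286] [-0.09036691  0.65428061  0.21313475  1.64617916 -0.17098007  0.85922107
  1.87030625]
[(0.66, [0.604, -0.112, 0.056]), (0.57, [0.754, 0.111, -0.001])]
```

View pics/c1.png

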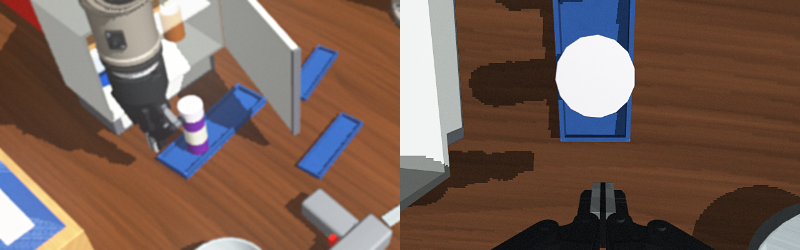

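The left half shows the fingers behind the upright tube. The right half is the wrist view: lid at (595,76), fingers at (602,185), so they line up within about 3 mm. Now I push along the tray.

Emit:
arm_command([
  {"claw": 1, "tx": 0.005, "ty": -0.003, "tz": 0, "ax": 0, "ay": 0, "az": 0},
  {"claw": 1, "tx": 0.005, "ty": 0, "tz": 0, "ax": 0, "ay": 0, "az": 0},
  {"claw": 1, "tx": 0.005, "ty": 0, "tz": 0, "ax": 0, "ay": 0, "az": 0},
  {"claw": 1, "tx": 0.005, "ty": 0, "tz": 0, "ax": 0, "ay": 0, "az": 0},
  {"claw": 1, "tx": 0.005, "ty": 0, "tz": 0, "ax": 0, "ay": 0, "az": 0},
  {"claw": 1, "tx": 0.005, "ty": 0, "tz": 0, "ax": 0, "ay": 0, "az": 0},
  {"claw": 1, "tx": 0.005, "ty": 0, "tz": 0, "ax": 0, "ay": 0, "az": 0},
  {"claw": 1, "tx": 0.005, "ty": 0, "tz": 0, "ax": 0, "ay": 0, "az": 0},
  {"claw": 1, "tx": 0.005, "ty": 0, "tz": 0, "ax": 0, "ay": 0, "az": 0},
  {"claw": 1, "tx": 0.005, "ty": 0, "tz": 0, "ax": 0, "ay": 0, "az": 0},
])

```text
clock: 5.42
tcp_pos: [0.63, -0.1087, 0.2597]
orientation: [-0.168, 3.137, 0.0]
contact_force: [0.1, -0.3, -0.2]
grip_width: -0.0002
gripper_force: 0.1
```

Emit:
arm_command([
  {"claw": 1, "tx": 0.004, "ty": 0, "tz": 0, "ax": 0, "ay": 0, "az": 0},
  {"claw": 1, "tx": 0.004, "ty": 0, "tz": 0, "ax": 0, "ay": 0, "az": 0},
  {"claw": 1, "tx": 0.004, "ty": 0, "tz": 0, "ax": 0, "ay": 0, "az": 0},
  {"claw": 1, "tx": 0.004, "ty": 0, "tz": 0, "ax": 0, "ay": 0, "az": 0},
  {"claw": 1, "tx": 0.004, "ty": 0, "tz": 0, "ax": 0, "ay": 0, "az": 0},
  {"claw": 1, "tx": 0.004, "ty": 0, "tz": 0, "ax": 0, "ay": 0, "az": 0},
  {"claw": 1, "tx": 0.004, "ty": 0, "tz": 0, "ax": 0, "ay": 0, "az": 0},
  {"claw": 1, "tx": 0.004, "ty": 0, "tz": 0, "ax": 0, "ay": 0, "az": 0},
  {"claw": 1, "tx": 0.004, "ty": 0, "tz": 0, "ax": 0, "ay": 0, "az": 0},
  {"claw": 1, "tx": 0.004, "ty": 0, "tz": 0, "ax": 0, "ay": 0, "az": 0},
])

```text
clock: 6.25
tcp_pos: [0.5903, -0.113, 0.2597]
orientation: [0.168, -3.137, -0.0]
contact_force: [-0.4, 0.1, 0.4]
grip_width: 0.0001
gripper_force: 0.0
```

```bash
cat > look.py <<'E'
import sys
from h import *
im=r.grab_frame("scene"); print(find("tube_center","scene"),find("door_edge","scene"))
w_=r.grab_frame("wrist")
out=np.hstack([cv2.resize(im[130:330,80:400],(400,250)),cv2.resize(w_,(400,300))[:250]]); cv2.imwrite(f"pics/{sys.argv[1]}.png",out[:,:,::-1])
E
python3 look.py c2
```

```text
[(0.73, [0.541, -0.122, 0.034])] [(0.64, [0.508, 0.027, 0.151])]
```

View pics/c2.png

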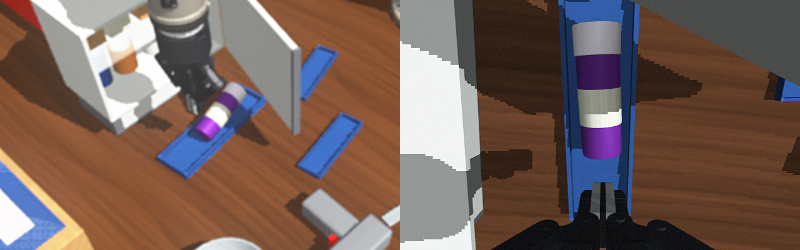

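The tube lies flat along the tray: wrist view (600,90), lid end towards the door. The door edge has not moved. I'll rise, turn the tool so its x axis is along world +y, and go over to the outer side of the door.

Emit:
arm_command([
  {"claw": 1, "tx": 0, "ty": 0, "tz": -0.019, "ax": 0, "ay": 0, "az": 6.87},
  {"claw": 1, "tx": 0, "ty": 0, "tz": -0.019, "ax": 0, "ay": 0, "az": 6.87},
  {"claw": 1, "tx": 0, "ty": 0, "tz": -0.019, "ax": 0, "ay": 0, "az": 6.87},
  {"claw": 1, "tx": 0, "ty": 0, "tz": -0.019, "ax": 0, "ay": 0, "az": 6.87},
  {"claw": 1, "tx": 0, "ty": 0, "tz": -0.019, "ax": 0, "ay": 0, "az": 6.87},
  {"claw": 1, "tx": 0, "ty": 0, "tz": -0.019, "ax": 0, "ay": 0, "az": 6.87},
  {"claw": 1, "tx": 0, "ty": 0, "tz": -0.019, "ax": 0, "ay": 0, "az": 6.87},
  {"claw": 1, "tx": 0, "ty": 0, "tz": -0.019, "ax": 0, "ay": 0, "az": 6.87},
  {"claw": 1, "tx": 0, "ty": 0, "tz": -0.019, "ax": 0, "ay": 0, "az": 6.87},
  {"claw": 1, "tx": 0, "ty": 0, "tz": -0.019, "ax": 0, "ay": 0, "az": 6.87},
])

```text
clock: 7.28
tcp_pos: [0.5908, -0.1128, 0.4507]
orientation: [1.638, 2.68, 0.0]
contact_force: [-0.5, 0.3, -0.7]
grip_width: -0.0001
gripper_force: 0.0
```

Emit:
arm_command([
  {"claw": 1, "tx": 0, "ty": 0, "tz": 0, "ax": 0, "ay": 0, "az": 6.87},
  {"claw": 1, "tx": 0, "ty": 0, "tz": 0, "ax": 0, "ay": 0, "az": 6.87},
  {"claw": 1, "tx": 0, "ty": 0, "tz": 0, "ax": 0, "ay": 0, "az": 6.87},
  {"claw": 1, "tx": 0, "ty": 0, "tz": 0, "ax": 0, "ay": 0, "az": 6.87},
  {"claw": 1, "tx": 0.022, "ty": -0.022, "tz": 0, "ax": 0, "ay": 0, "az": 0},
  {"claw": 1, "tx": 0.022, "ty": -0.022, "tz": 0, "ax": 0, "ay": 0, "az": 0},
  {"claw": 1, "tx": 0.022, "ty": -0.022, "tz": 0, "ax": 0, "ay": 0, "az": 0},
  {"claw": 1, "tx": 0.022, "ty": -0.022, "tz": 0, "ax": 0, "ay": 0, "az": 0},
  {"claw": 1, "tx": 0.022, "ty": -0.022, "tz": 0, "ax": 0, "ay": 0, "az": 0},
  {"claw": 1, "tx": 0.022, "ty": -0.022, "tz": 0, "ax": 0, "ay": 0, "az": 0},
])

```text
clock: 8.12
tcp_pos: [0.4578, 0.02, 0.4497]
orientation: [2.222, 2.221, 0.001]
contact_force: [0.0, 0.5, 0.4]
grip_width: -0.0005
gripper_force: 0.0
```

Run:
```python
from h import *
r.grab_frame("top"); print(find("tube_center","top"),find("door_edge","top"),find("door_hinge","top"))
o=r.get_obs();print(o["clock"],o["tcp_pos"],R.from_rotvec(o["orientation"]).as_matrix().round(2).tolist(),o["joints"].round(2) if hasattr(o["joints"],'round') else o["joints"])
```

```text
[] [] [(0.68, [0.439, -0.212, 0.15]), (0.38, [0.563, -0.279, 0.001])]
8.3167 [0.45866678 0.0196375  0.45009627] [[-0.0, 1.0, 0.0], [1.0, 0.0, 0.0], [0.0, 0.0, -1.0]] [-0.78  0.05  0.63  2.03 -0.04  1.07 -0.12]
```

Emit:
arm_command([
  {"claw": 1, "tx": 0, "ty": -0.005, "tz": 0, "ax": 0, "ay": 0, "az": 0},
  {"claw": 1, "tx": 0, "ty": -0.005, "tz": 0, "ax": 0, "ay": 0, "az": 0},
  {"claw": 1, "tx": 0, "ty": 0, "tz": 0.01, "ax": 0, "ay": 0, "az": 0},
  {"claw": 1, "tx": 0, "ty": 0, "tz": 0.01, "ax": 0, "ay": 0, "az": 0},
  {"claw": 1, "tx": 0, "ty": 0, "tz": 0.01, "ax": 0, "ay": 0, "az": 0},
  {"claw": 1, "tx": 0, "ty": 0, "tz": 0.01, "ax": 0, "ay": 0, "az": 0},
  {"claw": 1, "tx": 0, "ty": 0, "tz": 0.01, "ax": 0, "ay": 0, "az": 0},
  {"claw": 1, "tx": 0, "ty": 0, "tz": 0.01, "ax": 0, "ay": 0, "az": 0},
  {"claw": 1, "tx": 0, "ty": 0, "tz": 0.01, "ax": 0, "ay": 0, "az": 0},
  {"claw": 1, "tx": 0, "ty": 0, "tz": 0.008, "ax": 0, "ay": 0, "az": 0},
])

```text
clock: 9.15
tcp_pos: [0.4487, 0.0191, 0.3703]
orientation: [-2.222, -2.221, 0.002]
contact_force: [0.2, -0.4, -0.5]
grip_width: -0.0003
gripper_force: 0.0
```

```bash
python3 look.py c3
```

```text
[(0.67, [0.537, -0.123, 0.021])] [(0.77, [0.508, 0.027, 0.152])]
```

View pics/c3.png

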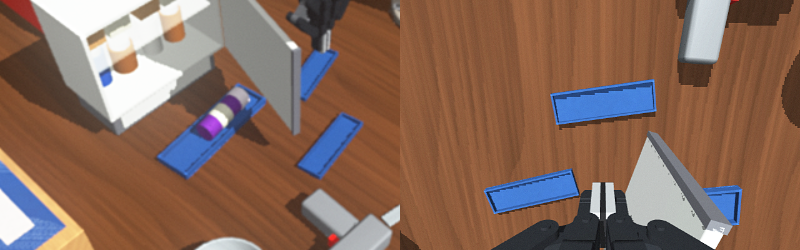

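Left view: the tube lies flat at z=0.021 m. Right view: the fingers at (602,200) are on the outer side of the door (680,190). Now I sweep the door shut.

Emit:
arm_command([
  {"claw": 1, "tx": -0.007, "ty": 0.0063, "tz": 0, "ax": 0, "ay": 0, "az": 0},
  {"claw": 1, "tx": -0.007, "ty": 0.0063, "tz": 0, "ax": 0, "ay": 0, "az": 0},
  {"claw": 1, "tx": -0.007, "ty": 0.0063, "tz": 0, "ax": 0, "ay": 0, "az": 0},
  {"claw": 1, "tx": -0.007, "ty": 0.0063, "tz": 0, "ax": 0, "ay": 0, "az": 0},
  {"claw": 1, "tx": -0.007, "ty": 0.0063, "tz": 0, "ax": 0, "ay": 0, "az": 0},
  {"claw": 1, "tx": -0.007, "ty": 0.0063, "tz": 0, "ax": 0, "ay": 0, "az": 0},
  {"claw": 1, "tx": -0.007, "ty": 0.0063, "tz": 0, "ax": 0, "ay": 0, "az": 0},
  {"claw": 1, "tx": -0.007, "ty": 0.0063, "tz": 0, "ax": 0, "ay": 0, "az": 0},
  {"claw": 1, "tx": -0.007, "ty": 0.0063, "tz": 0, "ax": 0, "ay": 0, "az": 0},
  {"claw": 1, "tx": -0.007, "ty": 0.0063, "tz": 0, "ax": 0, "ay": 0, "az": 0},
])

```text
clock: 10.18
tcp_pos: [0.5124, -0.0515, 0.3718]
orientation: [2.222, 2.221, 0.001]
contact_force: [0.3, 0.3, 0.6]
grip_width: 0.0
gripper_force: 0.5
```

Emit:
arm_command([
  {"claw": 1, "tx": -0.007, "ty": 0.0063, "tz": 0, "ax": 0, "ay": 0, "az": 0},
  {"claw": 1, "tx": -0.007, "ty": 0.0063, "tz": 0, "ax": 0, "ay": 0, "az": 0},
  {"claw": 1, "tx": -0.007, "ty": 0.0063, "tz": 0, "ax": 0, "ay": 0, "az": 0},
  {"claw": 1, "tx": -0.007, "ty": 0.0063, "tz": 0, "ax": 0, "ay": 0, "az": 0},
  {"claw": 1, "tx": -0.007, "ty": 0.0063, "tz": 0, "ax": 0, "ay": 0, "az": 0},
  {"claw": 1, "tx": -0.007, "ty": 0.0063, "tz": 0, "ax": 0, "ay": 0, "az": 0},
  {"claw": 1, "tx": -0.007, "ty": 0.0063, "tz": 0, "ax": 0, "ay": 0, "az": 0},
  {"claw": 1, "tx": -0.007, "ty": 0.0063, "tz": 0, "ax": 0, "ay": 0, "az": 0},
  {"claw": 1, "tx": -0.007, "ty": 0.0063, "tz": 0, "ax": 0, "ay": 0, "az": 0},
  {"claw": 1, "tx": -0.007, "ty": 0.0063, "tz": 0, "ax": 0, "ay": 0, "az": 0},
])

```text
clock: 11.02
tcp_pos: [0.5753, -0.1217, 0.3716]
orientation: [-2.222, -2.221, 0.0]
contact_force: [-0.1, 0.3, 0.9]
grip_width: 0.0003
gripper_force: 0.0
```

```bash
python3 look.py c4
```

```text
[(0.56, [0.536, -0.124, 0.022])] [(0.74, [0.665, -0.098, 0.15])]
```

View pics/c4.png

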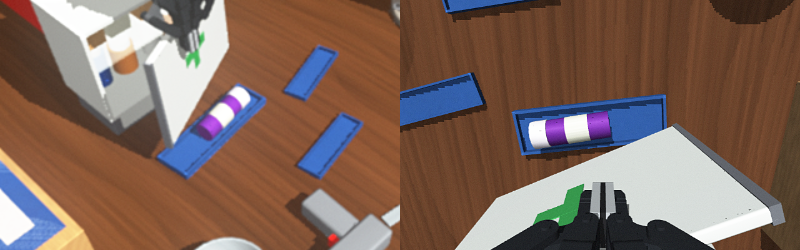

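The door is partly shut (edge at left view (165,145)) and has passed over the lying tube, which has not moved. I continue to y of about -0.185.

Emit:
arm_command([
  {"claw": 1, "tx": -0.0063, "ty": 0.0063, "tz": 0, "ax": 0, "ay": 0, "az": 0},
  {"claw": 1, "tx": -0.0063, "ty": 0.0063, "tz": 0, "ax": 0, "ay": 0, "az": 0},
  {"claw": 1, "tx": -0.0063, "ty": 0.0063, "tz": 0, "ax": 0, "ay": 0, "az": 0},
  {"claw": 1, "tx": -0.0063, "ty": 0.0063, "tz": 0, "ax": 0, "ay": 0, "az": 0},
  {"claw": 1, "tx": -0.0063, "ty": 0.0063, "tz": 0, "ax": 0, "ay": 0, "az": 0},
  {"claw": 1, "tx": -0.0063, "ty": 0.0063, "tz": 0, "ax": 0, "ay": 0, "az": 0},
  {"claw": 1, "tx": -0.0063, "ty": 0.0063, "tz": 0, "ax": 0, "ay": 0, "az": 0},
  {"claw": 1, "tx": -0.0063, "ty": 0.0063, "tz": 0, "ax": 0, "ay": 0, "az": 0},
  {"claw": 1, "tx": -0.0063, "ty": 0.0063, "tz": 0, "ax": 0, "ay": 0, "az": 0},
  {"claw": 1, "tx": -0.0063, "ty": 0.0063, "tz": 0, "ax": 0, "ay": 0, "az": 0},
])

```text
clock: 12.05
tcp_pos: [0.6383, -0.1847, 0.3716]
orientation: [-2.222, -2.221, 0.0]
contact_force: [-0.4, -0.3, -0.6]
grip_width: -0.0003
gripper_force: 0.0
```

Emit:
arm_command([
  {"claw": 1, "tx": -0.001, "ty": 0, "tz": 0, "ax": 0, "ay": 0, "az": 0},
  {"claw": 1, "tx": -0.001, "ty": 0, "tz": 0, "ax": 0, "ay": 0, "az": 0},
  {"claw": 1, "tx": -0.001, "ty": 0, "tz": 0, "ax": 0, "ay": 0, "az": 0},
  {"claw": 1, "tx": -0.001, "ty": 0, "tz": 0, "ax": 0, "ay": 0, "az": 0},
  {"claw": 1, "tx": -0.001, "ty": 0, "tz": 0, "ax": 0, "ay": 0, "az": 0},
  {"claw": 1, "tx": -0.001, "ty": 0, "tz": 0, "ax": 0, "ay": 0, "az": 0},
  {"claw": 1, "tx": -0.001, "ty": 0, "tz": 0, "ax": 0, "ay": 0, "az": 0},
  {"claw": 1, "tx": 0, "ty": 0, "tz": 0, "ax": 0, "ay": 0, "az": 0},
  {"claw": 1, "tx": 0, "ty": 0, "tz": 0, "ax": 0, "ay": 0, "az": 0},
  {"claw": 1, "tx": 0, "ty": 0, "tz": 0, "ax": 0, "ay": 0, "az": 0},
])

```text
clock: 12.88
tcp_pos: [0.6377, -0.191, 0.3717]
orientation: [2.222, 2.221, 0.0]
contact_force: [-0.4, 0.2, -0.1]
grip_width: 0.0003
gripper_force: 0.0
```

Emit:
arm_command([
  {"claw": 1, "tx": -0.001, "ty": 0, "tz": 0, "ax": 0, "ay": 0, "az": 0},
  {"claw": 1, "tx": -0.001, "ty": 0, "tz": 0, "ax": 0, "ay": 0, "az": 0},
  {"claw": 1, "tx": -0.001, "ty": 0, "tz": 0, "ax": 0, "ay": 0, "az": 0},
  {"claw": 1, "tx": 0, "ty": 0, "tz": 0, "ax": 0, "ay": 0, "az": 0},
  {"claw": 1, "tx": 0, "ty": 0, "tz": 0, "ax": 0, "ay": 0, "az": 0},
  {"claw": 1, "tx": 0, "ty": 0, "tz": 0, "ax": 0, "ay": 0, "az": 0},
  {"claw": 1, "tx": 0, "ty": 0, "tz": 0, "ax": 0, "ay": 0, "az": 0},
  {"claw": 1, "tx": 0, "ty": 0, "tz": 0, "ax": 0, "ay": 0, "az": 0},
  {"claw": 1, "tx": 0, "ty": 0, "tz": 0, "ax": 0, "ay": 0, "az": 0},
  {"claw": 1, "tx": 0, "ty": 0, "tz": 0, "ax": 0, "ay": 0, "az": 0},
])

```text
clock: 13.72
tcp_pos: [0.6379, -0.1929, 0.3716]
orientation: [-2.22, -2.221, -0.001]
contact_force: [-0.7, 4.5, 2.0]
grip_width: 0.0001
gripper_force: 0.0
```

```bash
python3 look.py c5
```

```text
[(0.9, [0.536, -0.12, 0.02])] [(0.97, [0.692, -0.204, 0.153])]
```

View pics/c5.png

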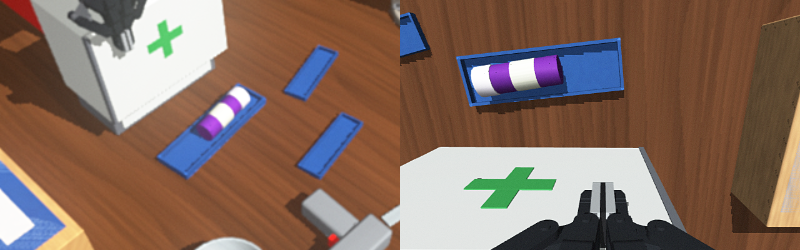

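The door meets the cabinet with 4.5 N of reaction, well above the hinge friction, and its edge is at y=-0.204, flush with the front. I press 1 mm more, then back off along +y and rise.

Emit:
arm_command([
  {"claw": 1, "tx": -0.001, "ty": 0, "tz": 0, "ax": 0, "ay": 0, "az": 0},
  {"claw": 1, "tx": 0, "ty": 0, "tz": 0, "ax": 0, "ay": 0, "az": 0},
  {"claw": 1, "tx": 0, "ty": 0, "tz": 0, "ax": 0, "ay": 0, "az": 0},
  {"claw": 1, "tx": 0, "ty": 0, "tz": 0, "ax": 0, "ay": 0, "az": 0},
  {"claw": 1, "tx": 0, "ty": 0, "tz": 0, "ax": 0, "ay": 0, "az": 0},
  {"claw": 1, "tx": 0, "ty": 0, "tz": 0, "ax": 0, "ay": 0, "az": 0},
  {"claw": 1, "tx": 0, "ty": 0, "tz": 0, "ax": 0, "ay": 0, "az": 0},
  {"claw": 1, "tx": 0, "ty": 0, "tz": 0, "ax": 0, "ay": 0, "az": 0},
  {"claw": 1, "tx": 0, "ty": 0, "tz": 0, "ax": 0, "ay": 0, "az": 0},
  {"claw": 1, "tx": 0, "ty": 0, "tz": 0, "ax": 0, "ay": 0, "az": 0},
])

```text
clock: 14.75
tcp_pos: [0.638, -0.1931, 0.3716]
orientation: [-2.218, -2.221, -0.003]
contact_force: [-1.4, 6.9, 2.5]
grip_width: 0.0001
gripper_force: 0.0
```

Emit:
arm_command([
  {"claw": 1, "tx": 0.003, "ty": 0, "tz": 0, "ax": 0, "ay": 0, "az": 0},
  {"claw": 1, "tx": 0.005, "ty": 0, "tz": 0, "ax": 0, "ay": 0, "az": 0},
  {"claw": 1, "tx": 0.01, "ty": 0, "tz": 0, "ax": 0, "ay": 0, "az": 0},
  {"claw": 1, "tx": 0.015, "ty": 0, "tz": 0, "ax": 0, "ay": 0, "az": 0},
  {"claw": 1, "tx": 0.02, "ty": 0, "tz": -0.01, "ax": 0, "ay": 0, "az": 0},
  {"claw": 1, "tx": 0.02, "ty": 0, "tz": -0.015, "ax": 0, "ay": 0, "az": 0},
  {"claw": 1, "tx": 0.02, "ty": 0, "tz": -0.015, "ax": 0, "ay": 0, "az": 0},
  {"claw": 1, "tx": 0.02, "ty": 0, "tz": -0.015, "ax": 0, "ay": 0, "az": 0},
  {"claw": 1, "tx": 0, "ty": 0, "tz": 0, "ax": 0, "ay": 0, "az": 0},
  {"claw": 1, "tx": 0, "ty": 0, "tz": 0, "ax": 0, "ay": 0, "az": 0},
])

```text
clock: 15.58
tcp_pos: [0.6381, -0.0803, 0.4273]
orientation: [2.218, 2.223, 0.002]
contact_force: [0.0, -0.7, -1.0]
grip_width: 0.0001
gripper_force: 0.0
```

```bash
python3 look.py c6
```

```text
[(0.97, [0.535, -0.123, 0.025]), (0.28, [0.674, 0.346, -0.003])] [(0.82, [0.694, -0.203, 0.151])]
```

View pics/c6.png

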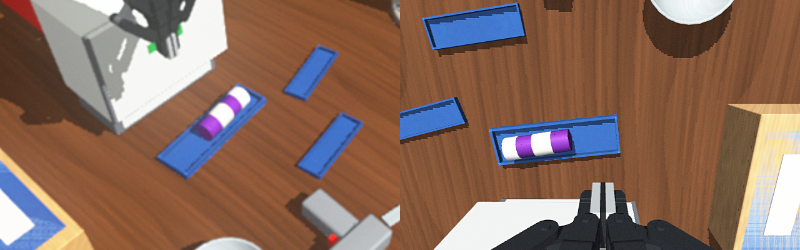

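The door stays shut, its edge at y=-0.203. The tube lies flat in the tray at left view (222,112), and the gripper is clear of everything.

```bash
python3 -c "
from bench import r
print(r.hand_in())"
```

```text
the job is handed in; nothing more can be done
None
```

I tipped the tube over so it lies flat lengthwise in the largest tray, then pushed the door fully shut over it. I touched nothing else and handed the job in at about 16 s; no verdict came back.

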